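# Close the mini chopper and hold its dial at the third click

## Task

Take the lid from its sloping rest and seat it on the mini chopper's steel bowl, knob up, level and fully down, and let go of it. Only then turn the chopper's spring-return dial clockwise (seen from above) past the first two clicks to the third, and finish the job still gripping the dial and holding it there, since it springs back if let go. Leave the salt shaker, the spoons and everything else where they are.

Things in the scene. Friction and masses are not known exactly. Their poses are not given: they have to be found in the camera images.
- lid_center (a point): On the axis of the chopper's loose lid, half-way up its 42 mm: 21 mm above the plug's underside, 5 mm above the flange's top, 21 mm below the knob's top. Axes: z out of the knob (up when seated), x along the knob's length, y across it. At the start the lid lies knob up on the rest, tilted 25 degrees towards the side the rest faces, the robot's; its knob runs up the slope.
- bowl_mouth (a point): Centre of the mouth of the chopper's open steel bowl, at the height of its rim, 110 mm above the worktop. Inner diameter 84 mm, outer 92 mm, 50 mm tall on the deck; z up. When the lid is seated its flange lies on the rim and point lid_center is 11 mm above this point. Any yaw of the lid will do.
- dial_grip (a point): On the axis of the chopper's black dial, 14 mm under its top, mid-height of its bar grip (50 mm long, 14 mm wide, 28 mm high, top 100 mm above the worktop; grip it across the 14 mm). Below the bar: a disc 68 mm across, 12 mm high. Axis vertical, 150 mm to the right of the bowl's. Axes turn with the dial: x along the bar towards the end with the white pointer, y across it, z up.
- dial (a joint): Dial angle, rad: 0 at rest (pointer at the round dot), growing clockwise seen from above. Clicks at 0.42, 0.84, 1.26, marked by short bars on the deck; the third, 1.26, is the last; turning on to the stop at 1.52 overshoots it. A spring drives it back to 0 from anywhere: 0.03 N m at rest, 0.08 at the third click, and up to 0.02 more or less between clicks.
- chopper: The mini chopper, fixed: a white motor base 105 mm deep (x), 280 mm wide (y), with a flat deck 60 mm above the worktop; origin under its middle on the worktop, x away from the robot, y to its left. The bowl's axis is at y = +75 mm, the dial's at y = -75 mm.
- lid_rest: Light wooden sloping rest, fixed, 110 mm deep and 120 mm wide, its board tilted 25 degrees: low edge (with an 8 mm lip against which the lid's plug lies) towards the robot, high edge, 75 mm above the worktop, away. Origin under its middle, on the worktop. It stands to the left or to the right of the chopper.
- lid: The white plastic lid, about 90 g. From below: a round plug 78 mm across (bevelled to 70 mm at its lower edge) and 10 mm deep, a flange 96 mm across and 6 mm thick, a bar-shaped knob 44 mm long, 16 mm wide and 26 mm high, to be gripped across its 16 mm. Origin on its axis at the plug's underside, axes as for lid_center.
- salt_shaker: Bystander: salt shaker 44 mm across, 90 mm tall, standing loose between the chopper and the rest, farther back; origin at its underside. To be left alone.
- teaspoon: Bystander: teaspoon 139 x 30 x 10 mm lying loose between the chopper and the rest, along x; origin under its middle. To be left alone.
- wooden_spoon: Bystander: wooden spoon 295 x 46 x 14 mm lying loose at the far right across raised metal rods in the worktop, roughly along x; origin under its middle. To be left alone.

How it is judged:
On the way, in this order (a step that is already met when the one before it is completed fails the run):
1. the lid sits on the bowl, knob up, level and fully down, let go (horizontal distance between lid_center and bowl_mouth below 0.006 m and z of lid_center in the frame of bowl_mouth between 0.006 and 0.014 m and angle between lid_center's own z axis and vertical below 0.08 rad and contact force between the fingers and lid below 0.2 N), for 0.2 s.
2. the fingers hold the dial at the third click (value of joint dial between 1.12 and 1.4 rad and contact force between the fingers and dial above 0.5 N), for 0.3 s.
At the end, for the whole second after the job is handed in: The lid sits on the bowl knob up, within 6 mm of its centre, its flange within 3 mm of the rim, within 0.08 rad of level, not touched by the fingers; the dial stands still at the third click (1.12 to 1.40 rad) and the fingers press on it with more than 0.5 N (all of step 1 and all of step 2 and velocity of joint dial between -0.1 and 0.1 rad/s); the arm keeps its last pose, push and grip.
It fails at once if the dial is turned by more than 0.2 rad while the lid is not seated on the bowl (value of joint dial above 0.2 rad and not (horizontal distance between lid_center and bowl_mouth below 0.006 m and z of lid_center in the frame of bowl_mouth between 0.006 and 0.014 m and angle between lid_center's own z axis and vertical below 0.08 rad)).
It fails at once if the salt shaker is moved by more than 30 mm (distance of salt_shaker from where it was at the start of the episode above 0.03 m).
It fails at once if the teaspoon is moved by more than 30 mm (distance of teaspoon from where it was at the start of the episode above 0.03 m).
It fails at once if the wooden spoon is moved by more than 30 mm (distance of wooden_spoon from where it was at the start of the episode above 0.03 m).
It also fails if it takes over 51 s, if anything falls off the work surface, if the arm or the gripper's body presses on something with over 40 N, if the wrist force passes 120 N, or if a joint passes its speed limit or range.

## Robot

A 7-joint arm with a two-finger parallel gripper is mounted at the origin on a cart in front of the work surface, level with it; the furniture and walls round the work are solid. World frame = base frame: x ahead of the robot, y to its left, z up, the work surface at z = 0. Lengths are in m, angles in rad, forces in N, time in s.
With the tool pointing down it reaches from about 0.4 to 0.85 m from the base axis. Payload 6.9 kg.
Tool frame: the origin (TCP) lies midway between the tips of the shut fingers; the grasp point (between the pads) lies behind it (ctrl.pinch_z is the z of the grasp point in the tool frame, in m); z points along the fingers, y is the line along which they close (so a half turn about z gives the same grasp; the last joint's range is limited). The gripper opens to 85 mm and grips with 20 to 120 N. Pads are 22 mm wide; open, the fingers measure 114 mm over their backs; the gripper's body (76 mm by 85 mm) begins 54 mm behind the grasp point. The pads swing forward as they close: fully open they stand 13 mm farther back than shut.
Start: joints at [1.423, 0.507, -0.238, 1.5, 0.126, 1.149, -0.155], TCP at [0.156, -0.605, 0.231] pointing down, gripper open.
Joint ranges: [-3.08, 3.08], [-0.24, 2.05], [-1.43, 1.35], [0, 2.5], [-1.52, 4.66], [0.17, 1.96], [-2.89, 2.89]. Speed limits (rad/s): [2.39, 2.39, 3.14, 3.14, 3.14, 3.14, 3.14].

## Interface

Orientations are given as a unit quaternion [w, x, y, z].
In Python, from station import ctrl, get_state, vision, ticket, models gives the robot as it stands. Calls block until the motion is done:
- ctrl.movep(position, orientation): joint-space move of the TCP to a pose.
- ctrl.movel(position, frame=None, max_speed=0.15): straight line of the TCP; frame=None keeps the orientation; max_speed is the mean speed in m/s.
- ctrl.set_joints(angles): joint-space move.
- ctrl.ungrasp() and ctrl.close_gripper(force=None): open the fingers fully, or close them until they stop; force is the grip in N (None keeps the last).
- ctrl.pause(seconds).
- ctrl.ik(position, orientation): joint angles nearest the present ones, or None.
- get_state(): the state.
- vision.grab_frame(name): name is "scene" or "top" or "wrist"; returns (picture, depth): 480x640x3 uint8, blue, green, red; 480x640 float32, m along the optical axis (not along the pixel's ray), 0 where there is no reading.
- vision.camera_info(name): a dict with "mtx" (3x3 intrinsics, pixels), "R" (3x3) and "t" (3): a world point X has camera coordinates R X + t; the wrist camera has in their place "hand_eye" (4x4, takes a point from camera to tool coordinates, whose origin is the TCP and whose axes are the flange's). Camera axes: x right, y down, z forward; pixel columns grow to the right and rows downward; lengths in m; the calibration is good to about 2 mm. A picture is of the moment at which its call begins: read the wrist's pose just before it. camera_info takes no time and is no camera call.
A pose or a line that the arm cannot do raises ctrl.Unreachable and nothing moves.
- ticket.close_job(): hands the job in; it is judged then, once.
Trained networks look in the newest picture that a camera, given by its name, has taken for a name from the list of things; names that differ only in an ending like _2 or _b are one class to them, and where a whole thing is asked for, a point or a joint stands for the part that bears it (a point fixed in the world has none). Each returns a list of dicts, best first, with "p" (0 to 1); they miss things now and then, are a little off and sometimes report something else, mostly with a low value. They report only what shows in the picture. A call takes as long as a camera call.
- models.recognise(camera, target): "point" ([column, row] in pixels, amid what is visible of it).
- models.masks_of(camera, target): "mask" (480x640 bool, what is visible of it) and "point" ([column, row] in pixels, amid what is visible of it).
The state is a dict: "time": time; "qpos": joint angles; "qd": joint speeds; "tau": joint torques, N m; "tcp_pos": TCP position; "eef_rot": TCP orientation; "contact_force": force on the tool from outside, world axes, zero at the start; "wrist_torque": the same for the moment, N m; "width": finger opening in m; "gripper_force": force on a finger pad.
Only numpy, scipy, OpenCV 4.12 (cv2) and the standard library are available. Lean on these libraries where they do the work, as an engineer would, in place of code of your own. Each camera call takes 0.05 s, during which the arm holds its last target. There are 200 camera calls.

## Working session

There is one attempt and no reset: what is moved stays moved. The work goes in short steps, each a Python script; the robot and the scene stay as the last script left them, time stands still between calls to the robot, and variables do not carry over. Pictures are saved under pics/ and viewed, at most 10 in all, crops included, and the job is handed in when it is done.

```bash
mkdir -p pics; cat > h.py <<'E'
import numpy as np, cv2
from station import ctrl,get_state,vision,ticket,models
def cloud(name,img_d=None):
    img,d=vision.grab_frame(name); i=vision.camera_info(name); K=np.array(i["mtx"])
    v,u=np.mgrid[:480,:640]
    P=np.stack([(u-K[0,2])/K[0,0]*d,(v-K[1,2])/K[1,1]*d,d],-1)
    if "R" in i: W=(P-np.array(i["t"]))@np.array(i["R"])
    else: W=P
    W[d==0]=np.nan
    return img,d,W
E
python3 - <<'E'
from h import *
s=get_state(); print(s["time"],s["tcp_pos"],s["eef_rot"],s["width"],ctrl.pinch_z)
for c in("scene","top"):
    img,d,W=cloud(c); cv2.imwrite(f"pics/{c}.png",img)
    np.save(f"{c}.npy",W)
    for n in("lid","lid_rest","chopper","dial","salt_shaker","teaspoon","wooden_spoon"):
        for m in models.masks_of(c,n)[:2]:
            w=W[m["mask"]]; w=w[~np.isnan(w[:,0])]
            print(c,n,round(m["p"],2),np.round(m["point"]),np.round(np.median(w,0),3),np.round(np.percentile(w,[2,98],axis=0),3).tolist())
            
E
```

```text
0.0 [ 0.15610239 -0.60468316  0.2304438 ] [-8.57899139e-04  9.92023715e-01  1.26048382e-01 -1.32510359e-04] 0.08559454069853452 -0.0187
scene lid 0.86 [334. 254.] [ 0.473 -0.14   0.065] [[0.436, -0.187, 0.044], [0.515, -0.102, 0.093]]
scene lid_rest 0.74 [349. 261.] [ 0.464 -0.171  0.042] [[0.419, -0.221, 0.001], [0.541, -0.092, 0.076]]
scene chopper 0.9 [180. 332.] [0.474 0.297 0.061] [[0.437, 0.15, 0.022], [0.541, 0.415, 0.109]]
scene chopper 0.55 [257. 297.] [0.504 0.077 0.005] [[0.418, 0.064, -0.002], [0.55, 0.089, 0.012]]
scene dial 0.6 [215. 310.] [0.482 0.208 0.073] [[0.458, 0.176, 0.059], [0.519, 0.237, 0.103]]
scene dial 0.31 [241. 267.] [0.58  0.081 0.052] [[0.57, 0.06, 0.005], [0.601, 0.096, 0.09]]
scene salt_shaker 0.67 [241. 266.] [0.581 0.081 0.055] [[0.57, 0.059, 0.006], [0.606, 0.096, 0.09]]
scene teaspoon 0.73 [259. 299.] [0.489 0.077 0.005] [[0.416, 0.064, -0.003], [0.549, 0.089, 0.012]]
scene wooden_spoon 0.65 [416. 180.] [ 0.607 -0.56   0.015] [[0.409, -0.575, 0.007], [0.67, -0.531, 0.021]]
top lid_rest 0.9 [363. 258.] [ 0.497 -0.186  0.061] [[0.422, -0.22, 0.024], [0.543, -0.093, 0.077]]
top lid_rest 0.19 [180. 258.] [0.49  0.277 0.061] [[0.44, 0.145, 0.004], [0.546, 0.409, 0.109]]
top chopper 0.72 [181. 260.] [0.489 0.278 0.062] [[0.44, 0.146, 0.04], [0.542, 0.402, 0.109]]
top dial 0.96 [205. 260.] [0.487 0.203 0.074] [[0.46, 0.177, 0.064], [0.517, 0.234, 0.104]]
top dial 0.4 [181. 260.] [0.489 0.278 0.061] [[0.44, 0.146, 0.002], [0.545, 0.409, 0.109]]
top salt_shaker 0.67 [262. 226.] [0.585 0.073 0.068] [[0.571, 0.058, 0.002], [0.607, 0.093, 0.092]]
top teaspoon 0.59 [261. 260.] [0.503 0.08  0.005] [[0.417, 0.067, -0.005], [0.551, 0.094, 0.014]]
top wooden_spoon 0.83 [502. 224.] [ 0.608 -0.558  0.014] [[0.396, -0.572, 0.006], [0.671, -0.528, 0.022]]
```

View pics/top.png

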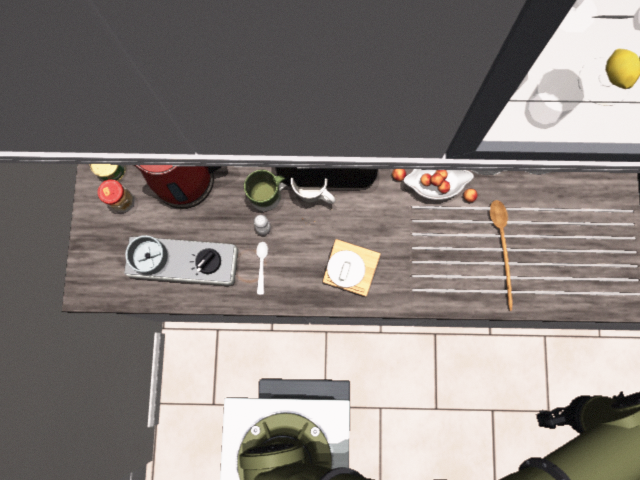

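View pics/scene.png

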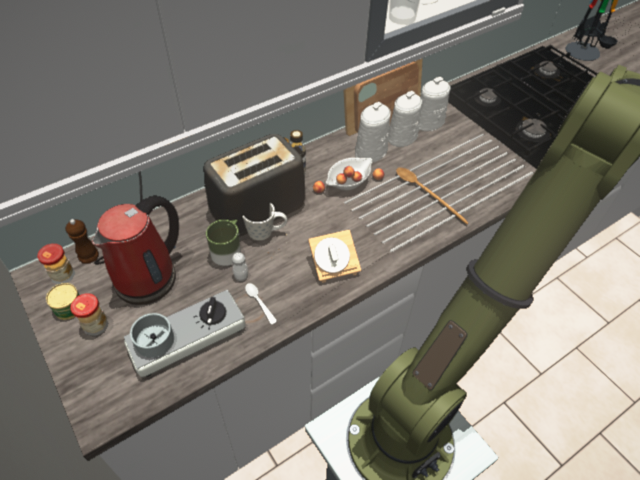

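The top view shows the bowl at (147,254), the dial at (208,261) with its pointer to the lower left, and the lid on the rest at (345,268). The shaker and spoons lie clear of these. Next I fit these from the cloud and look closer with the wrist camera.

```bash
cat >> h.py <<'E'
def wcloud():
    from scipy.spatial.transform import Rotation as R
    s=get_state(); img,d,P=cloud("wrist")
    H=np.array(vision.camera_info("wrist")["hand_eye"])
    q=s["eef_rot"]; Rt=R.from_quat([q[1],q[2],q[3],q[0]]).as_matrix()
    T=P@H[:3,:3].T+H[:3,3]
    return img,d,T@Rt.T+np.array(s["tcp_pos"])
def quat(M):
    from scipy.spatial.transform import Rotation as R
    x,y,z,w=R.from_matrix(M).as_quat(); return [w,x,y,z]
def down(yaw):  # tool y axis along direction yaw (world), pointing down
    y=np.array([np.cos(yaw),np.sin(yaw),0]); z=np.array([0,0,-1.]); return np.stack([np.cross(y,z),y,z],1)
E
python3 - <<'E'
from h import *
print(vision.camera_info("wrist"))
W=np.load("top.npy").reshape(-1,3); W=W[~np.isnan(W[:,0])]
def box(x0,x1,y0,y1,z0,z1): 
    return W[(W[:,0]>x0)&(W[:,0]<x1)&(W[:,1]>y0)&(W[:,1]<y1)&(W[:,2]>z0)&(W[:,2]<z1)]
d=box(.42,.56,.12,.43,.054,.066); print("deck",cv2.minAreaRect((d[:,:2]*1000).astype(np.float32)))
b=box(.42,.58,.26,.43,.104,.116); print("rim",cv2.minEnclosingCircle((b[:,:2]*1000).astype(np.float32)))
b=box(.44,.53,.15,.26,.092,.11); print("bar",len(b),cv2.minAreaRect((b[:,:2]*1000).astype(np.float32)))
r=box(.38,.58,-.25,-.07,.015,.12); print("rest",cv2.minAreaRect((r[:,:2]*1000).astype(np.float32)))
# look pose over the lid; try camera-forward yaw options
s0=ctrl.ik([.42,-.14,.36],quat(down(np.pi/2))); s1=ctrl.ik([.42,-.14,.36],quat(down(-np.pi/2)))
print(s0,s1)
E
```

```text
{'mtx': array([[385.98877092,   0.        , 317.20588281],
       [  0.        , 385.98877092, 243.15601071],
       [  0.        ,   0.        ,   1.        ]]), 'hand_eye': array([[-1.34399787e-03, -9.61947717e-01, -2.73230275e-01,
         7.00019530e-02],
       [ 9.99999095e-01, -1.30912633e-03, -3.09942092e-04,
         3.64343556e-04],
       [-5.95448596e-05, -2.73230444e-01,  9.61948606e-01,
        -1.42478324e-01],
       [ 0.00000000e+00,  0.00000000e+00,  0.00000000e+00,
         1.00000000e+00]])}
deck ((494.00531005859375, 281.00390625), (278.0164794921875, 101.4645767211914), 86.67922973632812)
rim ((500.05474853515625, 357.222900390625), 47.429256439208984)
bar 111 ((489.57537841796875, 207.65621948242188), (15.85935115814209, 49.02606964111328), 49.79103088378906)
rest ((483.3531799316406, -155.90138244628906), (120.2687759399414, 111.05064392089844), 73.12883758544922)
[ 1.14301366  0.22447054 -1.10162654  1.69553989  0.20501222  1.34779249
  1.57655257] [ 0.79665246  0.15175626 -0.62995268  1.69849302  0.09203656  1.32116265
 -1.42140173]
```

```bash
cat >> h.py <<'E'
def lidM(yaw,t=np.radians(25)):  # grasp frame for lid: tool z = -lid z, tool y = -/+ lid y
    c,s=np.cos(yaw),np.sin(yaw)
    z=np.array([-np.sin(t)*c,-np.sin(t)*s,np.cos(t)]); x=np.array([np.cos(t)*c,np.cos(t)*s,np.sin(t)])
    y=np.cross(z,x); return np.stack([x,y,z],1)
def toolfrom(L): return np.stack([L[:,0],-L[:,1],-L[:,2]],1)  # tool x up slope
E
python3 - <<'E'
from h import *
L=lidM(np.radians(-16.9)); C=np.array([.479,-.150,.07])
for nm,M in(("A",toolfrom(L)),("B",toolfrom(L)@np.diag([-1,-1,1]))):
    for dz in(0,.06,.12): print(nm,dz,ctrl.ik(C+L[:,2]*dz,quat(M)))
M=down(np.radians(-106.9)); print("look tool x",M[:,0])
p=np.array([.47,-.15,.30])-.02*M[:,0]
if M[0,0]<0: M=M@np.diag([-1,-1,1])
print(ctrl.ik(p,quat(M)))
try:
    ctrl.movep(p,quat(M)); 
    img,d,W=wcloud(); np.save("wl.npy",W); cv2.imwrite("pics/wl.png",img)
    for n in("lid","lid_rest"):
        for m in models.masks_of("wrist",n)[:2]:
            w=W[m["mask"]]; w=w[~np.isnan(w[:,0])]; print(n,m["p"],m["point"],np.median(w,0)); np.save(n+".npy",m["mask"])
except Exception as e: print(repr(e))
print(get_state()["time"],get_state()["tcp_pos"])
E
```

```text
A 0 [ 0.4097363   0.45291817 -0.23922635  2.43018437  2.45436967  0.21670429
  2.19880881]
A 0.06 [-0.18352389  0.33628892  0.55675531  2.42790462  4.61307787  0.18187086
  0.07387644]
A 0.12 [ 0.55493968  0.14380998 -0.37570207  2.38865177  0.48139904  0.20644292
 -2.12298957]
B 0 [ 0.63980795  0.48979526 -0.57075963  2.42744815  2.03839247  0.34245618
 -0.53551156]
B 0.06 [ 1.08275611  0.50465669 -1.22490958  2.41536326  1.49335235  0.5918156
 -0.04735694]
B 0.12 [ 1.28626498  0.33500312 -1.36299883  2.38267036  1.12200671  0.5006498
  0.3166191 ]
look tool x [ 0.95681358 -0.29070219  0.        ]
[ 0.62100269  0.22939631 -0.46259797  1.75808716  0.10999057  1.17964645
 -1.738915  ]
lid 0.6 [309.9, 178.7] [ 0.48205357 -0.14662414  0.06985984]
lid 0.16 [345.1, 137.9] [ 0.51125626 -0.1869948   0.06640854]
lid_rest 0.91 [347.1, 137.4] [ 0.51068631 -0.18688635  0.06638988]
2.9417 [ 0.45072752 -0.14494267  0.29982008]
```

View pics/wl.png

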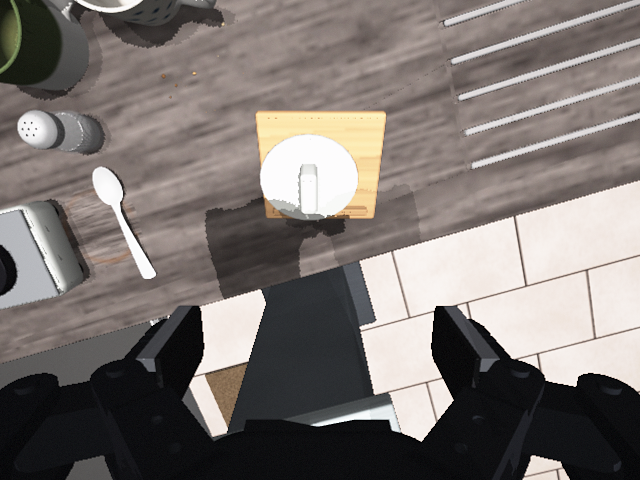

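The lid shows at (309,178), with the knob at (309,187) running up the slope and only its near end at the lip. Next: fit its pose and test a lesser grasp tilt.

```bash
python3 - <<'E'
from h import *
W=np.load("wl.npy"); m=np.load("lid.npy"); 
w=W[m&~np.isnan(W[...,0])]
p=w
for k in range(6):
    c=p.mean(0); n=np.linalg.svd(p-c,full_matrices=False)[2][2]; n*=np.sign(n[2]); r=(w-c)@n; p=w[abs(r)<(.004 if k<3 else .002)]
print("normal",n,"tilt",np.degrees(np.arccos(n[2])),"yaw",np.degrees(np.arctan2(-n[1],-n[0])),len(p),len(w))
x=np.array([-n[0],-n[1],0]); x-=n*(x@n); x/=np.linalg.norm(x); y=np.cross(n,x)
def e2(p): return np.stack([(p-c)@x,(p-c)@y],1).astype(np.float32)
f=w[abs(r)<.004]; q=e2(f)*1000; print("flange circ",cv2.minEnclosingCircle(q), cv2.fitEllipse(cv2.convexHull(q)))
(cx,cy),_=cv2.minEnclosingCircle(q)
fc=c+x*cx/1000+y*cy/1000; print("flange centre",fc)
k=w[(r>.02)&(r<.03)]; print("knob h",np.median(((k-c)@n)),len(k),cv2.minAreaRect(e2(k)*1000))
(kx,ky),_,_=cv2.minAreaRect(e2(k)); print("knob centre",fc if 0 else c+x*kx+y*ky)
print("lid_center flange",fc+n*.005,"knob",c+x*kx+y*ky+n*.005)
C=fc+n*.008; yaw=np.arctan2(-n[1],-n[0])
for t in(5,10,15,20):
    M=toolfrom(lidM(yaw,np.radians(t))); 
    for B in(M,M@np.diag([-1,-1,1])):
        print(t,*[np.round(j,2) if j is not None else None for j in(ctrl.ik(C-M[:,2]*d,quat(B)) for d in(0,.09))])
E
```

```text
normal [-0.40384892  0.12507757  0.90623488] tilt 25.009882694722428 yaw -17.208472397318875 5619 6327
flange circ ((-24.855701446533203, 11.632316589355469), 82.85832977294922) ((-24.948856353759766, 12.787084579467773), (140.94837951660156, 187.49317932128906), 0.7948979735374451)
flange centre [ 0.48205498 -0.15774105  0.05018354]
knob h nan 0 ((0.0, 0.0), (0.0, 0.0), 0.0)
knob centre [ 0.50013032 -0.17551668  0.0606919 ]
lid_center flange [ 0.48003573 -0.15711566  0.05471472] knob [ 0.49811108 -0.17489129  0.06522308]
5 [ 0.47  0.52 -0.3   2.11  0.36  0.46 -1.97] [ 0.56  0.38 -0.41  2.03  0.25  0.69 -1.87]
5 [ 0.87  0.67 -0.94  2.11  0.9   0.72  0.62] [ 0.98  0.53 -1.06  2.02  0.66  0.86  0.83]
10 [ 0.43  0.5  -0.23  2.19  0.4   0.31 -2.01] [ 0.56  0.33 -0.39  2.13  0.27  0.55 -1.9 ]
10 [ 0.85  0.62 -0.88  2.19  1.03  0.59  0.49] [ 0.99  0.47 -1.04  2.12  0.71  0.72  0.78]
15 [ 0.57  0.5  -0.44  2.27  1.02  0.27 -2.64] [ 0.54  0.29 -0.36  2.22  0.33  0.4  -1.95]
15 [ 0.8   0.57 -0.78  2.27  1.23  0.46  0.28] [ 0.99  0.41 -0.99  2.22  0.8   0.57  0.69]
20 [-0.12  0.54  0.56  2.36  4.53  0.29  0.15] [ 0.49  0.26 -0.29  2.32  0.45  0.24 -2.07]
20 [ 0.72  0.53 -0.66  2.35  1.61  0.36 -0.1 ] [ 0.95  0.35 -0.91  2.32  0.97  0.41  0.52]
  return _methods._mean(a, axis=axis, dtype=dtype,
  ret = ret.dtype.type(ret / rcount)
```

The saved mask was the second hit, the rest's board. Its normal is confirmed, so I use heights above the board: 16 mm for the flange, 42 mm for the knob top.

```bash
python3 - <<'E'
from h import *
W=np.load("wl.npy").reshape(-1,3); c=np.array([ 0.50013032,-0.17551668,0.0606919 ]); n=np.array([-0.40384892,0.12507757,0.90623488]); n/=np.linalg.norm(n)
W=np.load("wl.npy"); m=np.load("lid.npy"); p=W[m&~np.isnan(W[...,0])]; 
for k in range(8): 
    c=p.mean(0); n=np.linalg.svd(p-c,full_matrices=False)[2][2]; n*=np.sign(n[2]); p=p[abs((p-c)@n)<(.004 if k<4 else .002)]
yaw=np.arctan2(-n[1],-n[0]); x=lidM(yaw)[:,0]; y=np.cross(n,x)
w=W.reshape(-1,3); w=w[~np.isnan(w[:,0])]; w=w[np.linalg.norm(w-[.48,-.15,.06],axis=1)<.1]; h=(w-c)@n
print(c,n,np.degrees(np.arccos(n[2])),np.histogram(h*1000,range(-6,50,2)))
def e2(p): return np.stack([(p-c)@x,(p-c)@y],1).astype(np.float32)*1000
f=w[(h>.013)&(h<.019)]; (cx,cy),R=cv2.minEnclosingCircle(e2(f)); print("flange",cx,cy,R,np.median((f-c)@n),cv2.fitEllipse(cv2.convexHull(e2(f))))
k=w[(h>.038)&(h<.046)]; kr=cv2.minAreaRect(e2(k)); print("knob",len(k),np.median((k-c)@n),kr)
fc=c+x*cx/1e3+y*cy/1e3; kc=c+x*kr[0][0]/1e3+y*kr[0][1]/1e3
print("lid_center by flange",fc+n*.021,"by knob",kc+n*.021,"yaw",np.degrees(yaw))
E
```

```text
[ 0.50011387 -0.17556118  0.06068768] [-0.40368619  0.12508444  0.90630643] 25.000184206126626 (array([ 120,  205, 2779, 2864,   50,   27,  142,  100,   13,   89, 2531,
       3097,   13,   22,   14,   22,   21,   16,   22,   22,   20,   34,
         91,  373,  208,    0,    0]), array([-6, -4, -2,  0,  2,  4,  6,  8, 10, 12, 14, 16, 18, 20, 22, 24, 26,
       28, 30, 32, 34, 36, 38, 40, 42, 44, 46, 48]))
flange -27.0245304107666 22.928577423095703 48.204132080078125 0.016087440545592413 ((-26.924583435058594, 22.80002784729004), (95.09495544433594, 96.11434173583984), 98.50621795654297)
knob 672 0.04155101995821482 ((-26.320146560668945, 22.84490203857422), (43.31446838378906, 15.966532707214355), 0.128035768866539)
lid_center by flange [ 0.47502751 -0.14378398  0.06829905] by knob [ 0.47561253 -0.14405285  0.06859674] yaw -17.21588947436773
```

```bash
python3 - <<'E'
from h import *
yaw=np.radians(-17.2); n=lidM(yaw)[:,2]; C=np.array([.4753,-.1439,.0684])+n*.001
M=toolfrom(lidM(yaw,np.radians(10))); q=quat(M)
ctrl.movep(C-M[:,2]*.09,q); print(get_state()["qpos"].round(2) if hasattr(get_state()["qpos"],'round') else get_state()["qpos"])
ctrl.movel(C,max_speed=.08)
s=get_state(); print(s["time"],s["tcp_pos"]-C,s["contact_force"])
ctrl.close_gripper(force=50)
s=get_state(); print(s["time"],s["width"],s["gripper_force"],s["contact_force"])
B=np.array([.4995,.3563,.110])
for ph in range(-180,180,30):
    T=toolfrom(lidM(np.radians(ph),np.radians(-15)))
    print(ph,*[np.round(j,2) if j is not None else None for j in(ctrl.ik(B+[0,0,d],quat(T)) for d in(.012,.09))])
E
```

```text
[ 0.55  0.3  -0.41  2.12  0.26  0.58 -1.91]
4.85 [ 2.10181663e-04 -5.42403369e-05  4.01403401e-04] [-0.47409735 -0.03297283  0.08186885]
5.4917 0.014729306798634722 49.369601011276245 [-2.22290031  0.53798017  4.47945569]
-180 [-0.06  0.79 -1.23  1.88  1.13  1.14 -0.17] [-0.04  0.66 -1.23  1.78  0.96  1.18 -0.01]
-150 [ 0.04  0.76 -1.23  1.93  1.1   0.96  0.4 ] [ 0.06  0.63 -1.23  1.83  0.89  1.    0.6 ]
-120 [ 0.12  0.78 -1.23  1.91  0.97  0.86  1.09] [ 0.14  0.65 -1.23  1.81  0.74  0.92  1.28]
-90 [-1.08  0.73  0.95  1.83 -1.02  1.04 -2.79] [-1.17  0.71  1.15  1.74 -0.97  1.23 -2.86]
-60 [-0.61  0.6   0.16  1.7  -0.45  0.91 -2.8 ] [-0.73  0.54  0.36  1.61 -0.5   1.11 -2.79]
-30 [-0.35  0.67 -0.31  1.56 -0.05  1.05 -2.67] [-0.32  0.6  -0.37  1.47 -0.03  1.21 -2.72]
0 [-0.35  0.73 -0.42  1.46  0.11  1.2  -2.32] [-0.31  0.67 -0.5   1.36  0.13  1.37 -2.36]
30 [-0.38  0.77 -0.5   1.41  0.28  1.31 -1.96] [-0.34  0.72 -0.61  1.31  0.3   1.47 -1.98]
60 [-0.41  0.77 -0.57  1.43  0.44  1.33 -1.59] [-0.36  0.72 -0.68  1.34  0.45  1.5  -1.59]
90 [-0.43  0.74 -0.61  1.52  0.57  1.28 -1.21] [-0.38  0.69 -0.72  1.42  0.57  1.45 -1.18]
120 [-0.43  0.69 -0.64  1.64  0.69  1.16 -0.82] [-0.4   0.62 -0.7   1.55  0.64  1.3  -0.74]
150 [-0.39  0.63 -0.68  1.78  0.79  0.99 -0.41] [-0.35  0.55 -0.74  1.68  0.7   1.13 -0.3 ]
```

```bash
python3 - <<'E'
from h import *
p=np.array(get_state()["tcp_pos"]); ctrl.movel(p+[0,0,.16],max_speed=.15)
s=get_state(); print(s["time"],s["width"],s["contact_force"])
ph=np.radians(110); T=toolfrom(lidM(ph,0)); B=np.array([.4995,.3563,0])
ctrl.movep(B-.10*T[:,0]+[0,0,.27],quat(T))
s=get_state(); print(s["time"],s["tcp_pos"],s["width"],s["gripper_force"])
img,d,W=wcloud(); cv2.imwrite("pics/wb.png",img); np.save("wb.npy",W)
w=W[~np.isnan(W[...,0])]
def box(x0,x1,y0,y1,z0,z1): return w[(w[:,0]>x0)&(w[:,0]<x1)&(w[:,1]>y0)&(w[:,1]<y1)&(w[:,2]>z0)&(w[:,2]<z1)]
b=box(.42,.58,.27,.44,.1065,.1135); print("rim",len(b),np.median(b[:,2]),cv2.minEnclosingCircle((b[:,:2]*1000).astype(np.float32)))
print(cv2.fitEllipse(cv2.convexHull((b[:,:2]*1000).astype(np.float32))))
E
```

```text
6.7083 0.015116422157856056 [ 0.30730162  0.09155685 -1.8295378 ]
8.2333 [0.53411987 0.26108271 0.26950684] 0.014680103823962039 48.71188223361969
rim 2354 0.10968940196257128 ((500.34100341796875, 356.0888366699219), 45.96253967285156)
((500.39300537109375, 356.0754089355469), (91.37108612060547, 91.572998046875), 52.53101348876953)
```

View pics/wb.png

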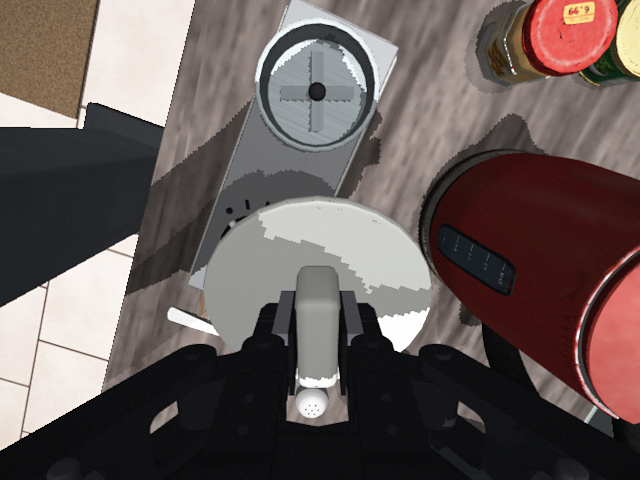

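The held lid shows at (317,280), undisturbed in the grip, with the bowl clear at (317,85). The rim fits well at (0.5004, 0.3561), radius 46 mm. Now I fit the lid pose in the hand.

```bash
python3 - <<'E'
from h import *
from scipy.optimize import least_squares
W=np.load("wb.npy"); tcp=np.array([0.53411987,0.26108271,0.26950684]); T=toolfrom(lidM(np.radians(110),0))
img=cv2.imread("pics/wb.png")
P=(W-tcp)@T  # tool coords
v,u=np.mgrid[:480,:640]
sel=(np.hypot(u-317,(v-290))<125)&(abs(P[...,2])<.05)&(np.nan_to_num(P[...,2],nan=9)<.05)
rgb=img.max(-1)-img.min(-1)
w=P[sel&(img.min(-1)>90)]
# expected flange plane: lid z in tool tilted 15 deg -> normal (sin,0,-cos)
f=w[(w[:,0]>.008)&(abs(w[:,1])<.05)]
n=np.array([-np.sin(np.radians(15)),0,-np.cos(np.radians(15))]); 
h=w@n; print(np.histogram(h*1000,range(-30,40,4)))
h2=w@np.array([np.sin(np.radians(15)),0,-np.cos(np.radians(15))]);print(np.histogram(h2*1000,range(-30,40,4)))
n=n if np.histogram(h,40)[0].max()>np.histogram(h2,40)[0].max() else np.array([-n[0],0,n[2]])
h=w@n; m0=np.histogram(h,np.arange(-.03,.03,.002)); off=m0[1][m0[0].argmax()]+.001
p=w[abs(h-off)<.005]
for k in range(6):
    c=p.mean(0); nn=np.linalg.svd(p-c,full_matrices=False)[2][2]; nn*=np.sign(nn@n); p=p[abs((p-c)@nn)<(.004 if k<3 else .002)]
print("n",nn,"pitch",np.degrees(np.arctan2(nn[0],-nn[2])),"roll",np.degrees(nn[1]),len(p))
x=np.array([1,0,0.])-nn*nn[0]; x/=np.linalg.norm(x); y=np.cross(nn,x)
e=np.stack([(p-c)@x,(p-c)@y],1)*1000
hull=cv2.convexHull(e.astype(np.float32))[:,0]; hull=hull[hull[:,0]>np.percentile(e[:,0],30)]
r=least_squares(lambda a:np.hypot(*(hull-a).T)-48,[-10,0],loss="soft_l1"); print("centre fit",r.x,np.abs(r.fun).max(),len(hull))
fc=c+x*r.x[0]/1e3+y*r.x[1]/1e3; print("lid_center in tool (flange)",fc+nn*.005)
hk=(w-c)@nn; k=w[(hk>.023)&(hk<.029)&(abs(w[:,1])<.012)]; ke=np.stack([(k-c)@x,(k-c)@y],1)*1000
kr=cv2.minAreaRect(ke.astype(np.float32)); print("knob",len(k),kr); kc=c+x*kr[0][0]/1e3+y*kr[0][1]/1e3; print("lid_center (knob)",kc+nn*.005)
E
```

```text
(array([    0,     0,     0,     0,    55,  8361, 13116,   238,   265,
         287,   287,   492,  3292,     5,    10,    96,    22]), array([-30, -26, -22, -18, -14, -10,  -6,  -2,   2,   6,  10,  14,  18,
        22,  26,  30,  34,  38]))
(array([  19,    3,   89,  586, 1129, 1515, 2240, 2906, 3491, 4276, 4335,
       3321, 1045, 1302,  154,    2,   45]), array([-30, -26, -22, -18, -14, -10,  -6,  -2,   2,   6,  10,  14,  18,
        22,  26,  30,  34,  38]))
n [-2.54985168e-01 -4.35660856e-04 -9.66944866e-01] pitch -14.772707712720633 roll -0.02496152832821982 21029
centre fit [-18.47358579   0.09259606] 0.3382834271937014 30
lid_center in tool (flange) [-0.0013248   0.00049043  0.00115849]
knob 3476 ((-17.93936538696289, -0.04022836685180664), (15.474630355834961, 43.85990905761719), 89.94812774658203)
lid_center (knob) [-0.00080824  0.0006232   0.00102222]
```

```bash
python3 - <<'E'
from h import *
M=toolfrom(lidM(np.radians(110),np.radians(-14.8))); lt=np.array([-.001,.0005,.001])
P=np.array([.5004,.3561,.121])-M@lt
ctrl.movep(P+[0,0,.06],quat(M)); s=get_state(); print(s["time"],s["contact_force"],s["width"],s["tcp_pos"]-P)
ctrl.movel(P+[0,0,.008],max_speed=.1); s=get_state(); print("pre",s["time"],s["contact_force"])
f0=np.array(s["contact_force"])
for dz in(.004,.002,.0005,-.0005,-.0015):
    ctrl.movel(P+[0,0,dz],max_speed=.03); s=get_state(); f=np.array(s["contact_force"])-f0
    print(dz,s["time"],f.round(2),(s["tcp_pos"]-P)[2].round(4))
    if f[2]>5: break
img,_=vision.grab_frame("scene"); cv2.imwrite("pics/seat.png",cv2.resize(img[280:400,80:260],None,fx=3,fy=3))
E
```

```text
8.8917 [-0.40832313 -0.19804624 -1.47016496] 0.014773720595213941 [-0.00042061  0.00038402  0.05950855]
pre 9.5583 [-0.26592269 -0.14878642 -0.56601521]
0.004 9.8417 [ 1.1  -0.03  0.23] 0.0041
0.002 10.0917 [ 0.03  0.86 -0.71] 0.002
0.0005 10.3417 [ 0.43 -0.21 -0.44] 0.0004
-0.0005 10.5917 [-1.25 -0.37  5.94] 0.0001
```

View pics/seat.png

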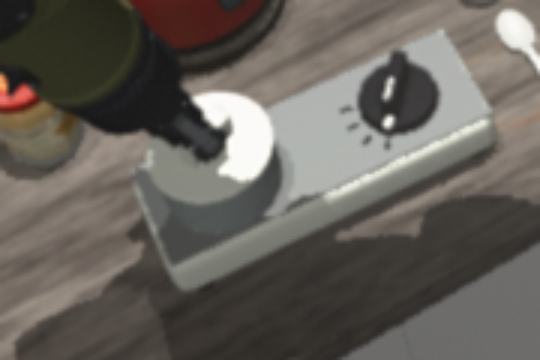

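Contact came at exactly the expected height, and the picture shows the lid flush on the bowl. Now release, retreat, and check lid and dial from above.

```bash
python3 - <<'E'
from h import *
ctrl.ungrasp(); s=get_state(); print(s["time"],s["width"],s["contact_force"])
M=toolfrom(lidM(np.radians(110),np.radians(-14.8)))
ctrl.movel(np.array(s["tcp_pos"])-M[:,2]*.09,max_speed=.15)
# look pose: tool x toward +y-ish, TCP behind (right of) dial
T=toolfrom(lidM(np.radians(50-90+180-0),0)) # tool x at 140deg => tool y at 50
D=np.array([.4905,.2065,0])
for k in(1,-1):
    for a in(49.8,13.7,-22.4): 
        Q=down(np.radians(a))@np.diag([k,k,1]); print(k,a,*[np.round(j,2) if j is not None else None for j in(ctrl.ik(D+[0,0,z],quat(Q)) for z in(.077,.2))])
T=toolfrom(lidM(np.radians(87),0))
ctrl.movep(D+[0,-.03,.27],quat(T))
img,d,W=wcloud(); cv2.imwrite("pics/wd.png",img); np.save("wd.npy",W); print(get_state()["time"])
w=W[~np.isnan(W[...,0])]
def box(x0,x1,y0,y1,z0,z1): return w[(w[:,0]>x0)&(w[:,0]<x1)&(w[:,1]>y0)&(w[:,1]<y1)&(w[:,2]>z0)&(w[:,2]<z1)]
b=box(.42,.58,.28,.44,.1125,.1185); print("flange",len(b),np.median(b[:,2]),cv2.minEnclosingCircle((b[:,:2]*1000).astype(np.float32)))
c=b.mean(0); n=np.linalg.svd(b-c,full_matrices=False)[2][2]; print("tilt",np.degrees(np.arccos(abs(n[2]))))
for z in((.096,.105),): 
    b=box(.44,.54,.16,.26,*z); print("bar",len(b),np.median(b[:,2]),cv2.minAreaRect((b[:,:2]*1000).astype(np.float32)))
b=box(.44,.54,.16,.26,.068,.076); print("disc",len(b),cv2.minEnclosingCircle((b[:,:2]*1000).astype(np.float32)))
E
```

```text
11.325 0.08549259495717472 [ 0.00112815 -0.33912107  0.86594535]
1 49.8 [ 0.19  0.75 -1.05  1.93  0.8   0.95 -0.39] [ 0.27  0.61 -1.17  1.79  0.61  1.17 -0.22]
1 13.7 [ 0.13  0.7  -0.93  1.94  0.72  0.88 -0.94] [ 0.21  0.55 -1.04  1.79  0.52  1.11 -0.76]
1 -22.4 [ 0.06  0.65 -0.8   1.94  0.63  0.82 -1.47] [ 0.14  0.5  -0.89  1.79  0.44  1.07 -1.3 ]
-1 49.8 [-0.68  0.57  0.36  1.95 -0.31  0.68 -2.41] [-0.22  0.4  -0.32  1.79  0.15  0.97 -2.88]
-1 13.7 [ 0.3   0.95 -1.4   1.93  1.02  1.23  1.9 ] [ 0.33  0.71 -1.36  1.79  0.73  1.27  2.16]
-1 -22.4 [ 0.3   0.93 -1.36  1.93  1.    1.2   1.29] [ 0.34  0.73 -1.4   1.79  0.75  1.3   1.51]
12.9917
flange 3707 0.11589814629093412 ((499.7867431640625, 332.61285400390625), 41.647499084472656)
tilt 0.6447927559621957
bar 1001 0.09947649432343053 ((491.1207580566406, 206.38845825195312), (13.914073944091797, 49.605098724365234), 50.22283172607422)
disc 2925 ((490.49261474609375, 207.1494903564453), 32.90191650390625)
```

View pics/wd.png

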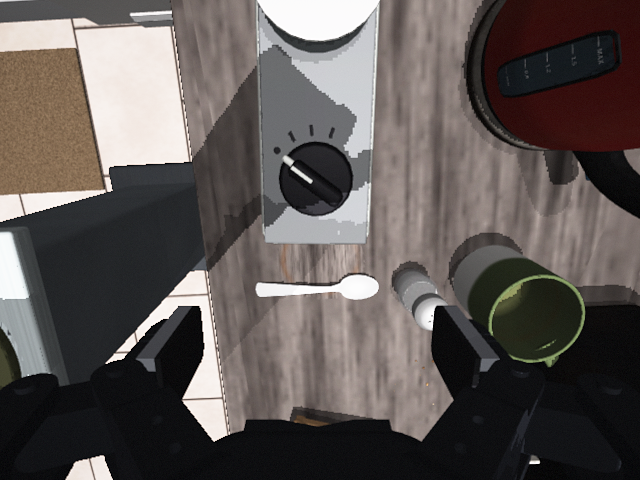

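The lid is level with its flange top at 116 mm. The dial centre is at (0.4909, 0.2066), with the pointer at 140° by the dot. Now grip it and turn it clockwise.

```bash
python3 - <<'E'
from h import *
from scipy.optimize import least_squares
W=np.load("wd.npy"); w=W[~np.isnan(W[...,0])]; b=w[(w[:,0]>.42)&(w[:,0]<.58)&(w[:,1]>.29)&(w[:,1]<.44)&(abs(w[:,2]-.116)<.002)][:,:2]*1000
h=cv2.convexHull(b.astype(np.float32))[:,0]; h=h[h[:,1]<340]
r=least_squares(lambda a:np.hypot(*(h-a).T)-48,[500,356],loss="soft_l1"); print("lid centre",r.x,len(h),abs(r.fun).max())
D=np.array([.4909,.2066,.076]); a0=50.2
ctrl.movep(D+[0,0,.09],quat(down(np.radians(a0)))); ctrl.movel(D,max_speed=.1)
s=get_state(); print(s["time"],(s["tcp_pos"]-D).round(4),s["contact_force"],s["qpos"].round(2))
ctrl.close_gripper(force=60); s=get_state(); print(s["time"],s["width"],s["gripper_force"],s["contact_force"])
for k in range(1,7):
    ctrl.movep(D,quat(down(np.radians(a0-72.2*k/6)))); s=get_state(); print(round(s["time"],2),s["contact_force"].round(1),s["wrist_torque"].round(3),s["width"].round(4),(s["tcp_pos"]-D).round(4))
print(s["qpos"].round(2))
ctrl.pause(.5); s=get_state(); print(s["time"],s["gripper_force"],s["qd"].round(3))
img,d,W=wcloud(); np.save("wf.npy",W); a=cv2.resize(img,None,fx=.6,fy=.6)
i2,_=vision.grab_frame("scene"); i2=cv2.resize(i2[280:400,80:260],(432,288)); cv2.imwrite("pics/fin.png",np.hstack([a,i2])[:, :800])
E
```

```text
lid centre [501.00720168 355.92683714] 27 1.830265672376271
14.675 [0.0003 0.0004 0.0005] [ 0.14727108  0.02439949 -0.26194059] [ 0.19  0.75 -1.05  1.93  0.81  0.95 -0.38]
15.325 0.01287272187140145 58.76036882400513 [-1.71904647 -1.24859125  5.50196763]Traceback (most recent call last):
  File "<stdin>", line 11, in <module>
AttributeError: 'float' object has no attribute 'round'
```

```bash
python3 - <<'E'
from h import *
D=np.array([.4909,.2066,.076]); a0=50.2
for k in range(1,7):
    ctrl.movep(D,quat(down(np.radians(a0-72.2*k/6)))); s=get_state(); print(round(s["time"],2),np.round(s["contact_force"],1),np.round(s["wrist_torque"],3),round(s["width"],4),np.round(s["tcp_pos"]-D,4))
ctrl.pause(.5); s=get_state(); print(s["time"],s["gripper_force"],np.round(s["qd"],3),np.round(s["qpos"],2))
img,d,W=wcloud(); np.save("wf.npy",W); cv2.imwrite("pics/wfull.png",img); a=cv2.resize(img,None,fx=.6,fy=.6)
i2,_=vision.grab_frame("scene"); i2=cv2.resize(i2[280:400,80:260],(416,288)); cv2.imwrite("pics/fin.png",np.hstack([a,i2]))
E
```

```text
15.87 [-2.5 -3.1  8.2] [-0.672  0.57  -0.001] 0.0131 [-0.0002 -0.0003  0.0002]
16.15 [-3.3 -2.9  8.1] [-0.711  0.636  0.053] 0.0127 [-0.0003 -0.0003  0.0002]
16.43 [-4.  -3.3  8.9] [-0.732  0.782  0.049] 0.0126 [-0.0004 -0.0004  0.0002]
16.72 [-4.  -3.5  9.8] [-0.772  0.819  0.06 ] 0.0132 [-0.0005 -0.0004  0.0002]
17.0 [-3.3 -2.9 10.1] [-0.737  0.883  0.037] 0.0127 [-0.0007 -0.0005  0.0002]
17.28 [-4.5 -3.8 10.2] [-0.742  0.943  0.082] 0.0131 [-0.0008 -0.0004  0.0002]
17.7833 60.296430587768555 [ 0.001 -0.001 -0.    -0.001  0.     0.002 -0.   ] [ 0.01  0.63 -0.71  1.94  0.57  0.79 -1.4 ]
```

View pics/fin.png

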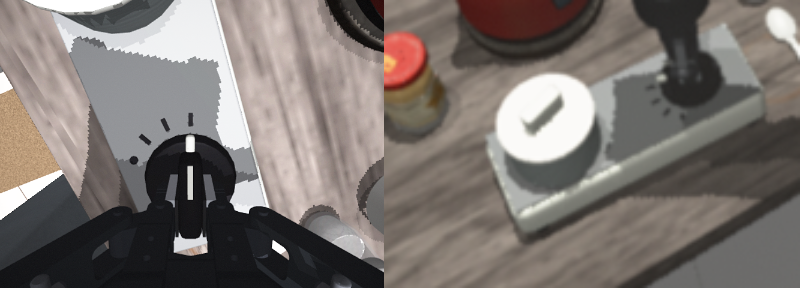

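The pointer at (190,145) lines up with the third bar at (190,120), the bar sits square in the fingers, and the lid is flush on the bowl. Torque at the wrist is 0.08 N m, which matches the spring at the third click. I'm handing it in.

```bash
python3 -c "
from station import ticket; print(ticket.close_job())"
```

```text
the job is handed in; nothing more can be done
None
```

I seated the lid level on the bowl and let it go, then turned the dial to the third click, where the gripper still holds it; I handed the job in at about 18 s of the 51 s, and no verdict was returned.

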